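# Set out the weighing tins in order of size beside the balance

### The job

The four aluminium weighing tins are to be weighed one after another: set them out in order of size on the row of filter papers, one upright in the middle of each paper, with the smallest on the paper at the balance's end of the row and the largest at the far end. Set them down gently, without dropping or toppling any, and leave the glass beaker where it stands.

Things in the scene. Friction and masses are not known exactly. Their poses are not given: they have to be found in the camera images.
- tin_small_center (a point): the smallest of four plain round aluminium weighing tins with lids on: an upright cylinder 34 mm in diameter and 24 mm high in all, the lid held fast and flush to within 1 mm, light (under 0.16 kg). Stands loose on the bench (surface at z = 0). The point is on its axis, half-way up (12 mm above its underside)
- tin_medium_center (a point): the second smallest of four plain round aluminium weighing tins with lids on: an upright cylinder 42 mm in diameter and 32 mm high in all, the lid held fast and flush to within 1 mm, light (under 0.16 kg). Stands loose on the bench (surface at z = 0). The point is on its axis, half-way up (16 mm above its underside)
- tin_large_center (a point): the second largest of four plain round aluminium weighing tins with lids on: an upright cylinder 51 mm in diameter and 41 mm high in all, the lid held fast and flush to within 1 mm, light (under 0.16 kg). Stands loose on the bench (surface at z = 0). The point is on its axis, half-way up (20.5 mm above its underside)
- tin_extra_large_center (a point): the largest of four plain round aluminium weighing tins with lids on: an upright cylinder 62 mm in diameter and 52 mm high in all, the lid held fast and flush to within 1 mm, light (under 0.16 kg). Stands loose on the bench (surface at z = 0). The point is on its axis, half-way up (26 mm above its underside)
- paper_1: number 1 (the one at the +y end) of four alike white round filter papers, 90 mm in diameter, lying about 95 mm apart in a row along a dark grey rubber mat (110 mm x 400 mm, 2 mm thick), fixed. Origin: centre of its underside, 2 mm above the bench; paper 1 mm thick, so that its upper face is 3 mm above the bench
- paper_2: number 2 of four alike white round filter papers, 90 mm in diameter, lying about 95 mm apart in a row along a dark grey rubber mat (110 mm x 400 mm, 2 mm thick), fixed. Origin: centre of its underside, 2 mm above the bench; paper 1 mm thick, so that its upper face is 3 mm above the bench
- paper_3: number 3 of four alike white round filter papers, 90 mm in diameter, lying about 95 mm apart in a row along a dark grey rubber mat (110 mm x 400 mm, 2 mm thick), fixed. Origin: centre of its underside, 2 mm above the bench; paper 1 mm thick, so that its upper face is 3 mm above the bench
- paper_4: number 4 (the one at the -y end) of four alike white round filter papers, 90 mm in diameter, lying about 95 mm apart in a row along a dark grey rubber mat (110 mm x 400 mm, 2 mm thick), fixed. Origin: centre of its underside, 2 mm above the bench; paper 1 mm thick, so that its upper face is 3 mm above the bench
- balance: the laboratory balance, fixed: off-white, 270 mm deep, 200 mm wide, 183 mm high, with a dark sloping display at the front (robot side) and a square glazed draught shield with white frame and knob over a round steel pan. It stands to one side of the row, beyond its +y or its -y end; a hotplate stirrer (white square ceramic plate, two black knobs) stands on the other side. Origin: centre of its underside, on the bench
- beaker_center (a point): empty loose glass beaker, 42 mm in diameter (45 mm at the rim), 60 mm high, standing among the tins; not to be moved. The point is on its axis, half-way up (30 mm above the bench). (A small amber glass vial with a black cap, 28 mm in diameter and 55 mm high, stands among them too.)
Things that resemble listed ones, but are neither listed nor needed, are in the scene too. Leave any brown or purple look-alike of the paper_1 alone.

How it is judged (in metres and radians):
At the end, for the whole second after the job is handed in: Each tin stands upright (within 0.15 rad) and still, its axis within 15 mm of the centre of its own paper: small, medium, large, extra large in this order, counted from the end of the row on the balance's side (((world y of balance above 0 m and horizontal distance between tin_small_center and paper_1 below 0.015 m and horizontal distance between tin_medium_center and paper_2 below 0.015 m and horizontal distance between tin_large_center and paper_3 below 0.015 m and horizontal distance between tin_extra_large_center and paper_4 below 0.015 m) or (world y of balance below 0 m and horizontal distance between tin_small_center and paper_4 below 0.015 m and horizontal distance between tin_medium_center and paper_3 below 0.015 m and horizontal distance between tin_large_center and paper_2 below 0.015 m and horizontal distance between tin_extra_large_center and paper_1 below 0.015 m)) and angle between each of tin_small, tin_medium, tin_large, tin_extra_large's own z axis and vertical below 0.15 rad and linear speed of each of tin_small, tin_medium, tin_large, tin_extra_large below 0.02 m/s and height (world z) of tin_small_center below 0.02 m and height (world z) of tin_medium_center below 0.024 m and height (world z) of tin_large_center below 0.0285 m and height (world z) of tin_extra_large_center below 0.034 m); the robot touches nothing.
It fails at once if a tin is knocked over (tilted by more than 35 degrees) (angle between any of tin_small, tin_medium, tin_large, tin_extra_large's own z axis and vertical above 0.61 rad).
It fails at once if a tin is dropped or thrown (faster than 0.7 m/s while no finger touches it, a fall of some 25 mm) ((linear speed of tin_small above 0.7 m/s and contact force between tin_small and the fingers below 0.05 N) or (linear speed of tin_medium above 0.7 m/s and contact force between tin_medium and the fingers below 0.05 N) or (linear speed of tin_large above 0.7 m/s and contact force between tin_large and the fingers below 0.05 N) or (linear speed of tin_extra_large above 0.7 m/s and contact force between tin_extra_large and the fingers below 0.05 N)).
It fails at once if the glass beaker is moved by more than 15 mm or tipped (distance of beaker_center from where it was at the start of the episode above 0.015 m or angle between beaker's own z axis and vertical above 0.3 rad).
It also fails if it takes over 112 s, if anything falls off the work surface, if the arm or the gripper's body presses on something with over 40 N, if the wrist force passes 120 N, or if a joint passes its speed limit or range.

### The arm

A 6-joint arm with a two-finger parallel gripper is mounted at the origin on the work surface. World frame = base frame: x ahead of the robot, y to its left, z up, the work surface at z = 0. Lengths are in mm, angles in rad, forces in N, time in s.
With the tool pointing down it reaches from about 350 to 875 mm from the base axis. Payload 4.2 kg.
Tool frame: the origin (TCP) lies at the very end of the fingers, on their centre line; the grasp point (between the pads) lies 19 mm behind it; z points along the fingers, y is the line along which they close (so a half turn about z gives the same grasp; the last joint's range is limited). The gripper opens to 87 mm and grips with 3 to 60 N. Pads are 19 mm wide; open, the fingers measure 117 mm over their backs; the gripper's body (75 mm by 190 mm) begins 51 mm behind the grasp point.
Start: joints at [-0.953, 0.385, 0.008, 0, -1.194, -0.259], TCP at [219.483, -585.172, 188.55] pointing down, gripper open.
Joint ranges: [-3.14, 3.14], [-1.21, 2.06], [-1.07, 1.41], [-3.16, 2.05], [-2.99, -0.16], [-3.1, 3.1]. Speed limits (rad/s): [2.79, 2.79, 3.14, 3.14, 3.14, 3.14].

### API

Orientations are given as a rotation vector (axis times angle).
In Python, from station import env gives the robot as it stands. Calls block until the motion is done:
- env.move_pose(position, orientation): joint-space move of the TCP to a pose.
- env.movel(position, vel=150, frame=None, f_stop=None): straight line of the TCP; frame=None keeps the orientation; vel is the mean speed in mm/s. With f_stop (N) it stops when the force on the tool has changed by that much, and returns True; else False.
- env.movej(angles): joint-space move.
- env.grip(opening, force=None): finger opening in mm; force is the grip in N (None keeps the last); returns when the fingers have stopped.
- env.wait(seconds).
- env.ik(position, orientation): joint angles nearest the present ones, or None.
- env.observe(): the state.
- env.grab_frame(name): name is "scene" or "top"; returns the picture (384x512x3 uint8, blue, green, red); there is no depth.
- env.calibration(name): a dict with "fx", "fy", "cx", "cy" (pixels), "rvec" (rotation vector, rad) and "tvec" (3), from world to camera coordinates, as OpenCV has them. Camera axes: x right, y down, z forward; pixel columns grow to the right and rows downward; lengths in mm; the calibration is good to about 2 mm. A picture is of the moment at which its call begins. calibration takes no time and is no camera call.
A pose or a line that the arm cannot do raises env.PlanningError and nothing moves.
- env.job_done(): hands the job in; it is judged then, once.
The state is a dict: "time_s": time; "q": joint angles; "dq": joint speeds; "joint_efforts": joint torques, N m; "tcp_pos": TCP position; "orientation": TCP orientation; "contact_force": force on the tool from outside, world axes, zero at the start; "moment": the same for the moment, N m; "width": finger opening in mm; "gripper_force": force on a finger pad.
Only numpy, scipy, OpenCV 4.12 (cv2) and the standard library are available. Lean on these libraries where they do the work, as an engineer would, in place of code of your own. Each camera call takes 0.05 s, during which the arm holds its last target. There are 200 camera calls.

## Working session

There is one attempt and no reset: what is moved stays moved. The work goes in short steps, each a Python script; the robot and the scene stay as the last script left them, time stands still between calls to the robot, and variables do not carry over. Pictures are saved under pics/ and viewed, at most 14 in all, crops included, and the job is handed in when it is done.

```bash
mkdir -p pics; ls; python3 - <<'E'
from station import env
import cv2
for n in("scene","top"):
    f=env.grab_frame(n); cv2.imwrite(f"pics/{n}0.png",f); print(n,env.calibration(n))
o=env.observe();print(o["time_s"],o["tcp_pos"],o["orientation"],o["width"])
E
```

```text
pics
scene {'fx': 417.10156479418174, 'fy': 417.10156479418174, 'cx': 259.38589437115337, 'cy': 189.6161851182072, 'rvec': array([ 1.75426346,  2.03069106, -0.64831489]), 'tvec': array([  78.11938347, -366.524934  , 1645.95546461])}
top {'fx': 451.4269878828535, 'fy': 451.4269878828535, 'cx': 252.28709038730193, 'cy': 189.0002086725896, 'rvec': array([ 2.14687618, -2.20190682,  0.09715187]), 'tvec': array([  34.60813252,  495.79432225, 1516.33230414])}
0.1 [ 219.25408575 -584.63591464  187.55223379] [ 5.60241820e-01 -3.09074672e+00 -3.01214572e-03] 87.32800212323349
```

View pics/top0.png

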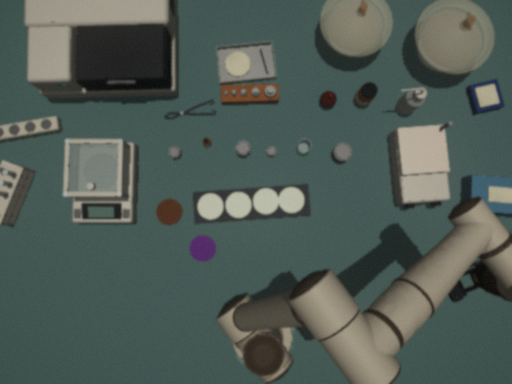

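View pics/scene0.png

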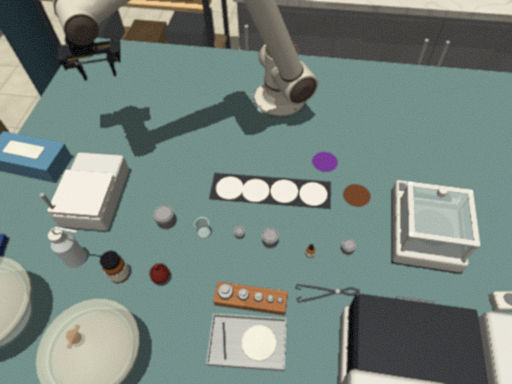

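The top view shows the balance on the left, at +y, around (100,180). The papers run from (210,206), paper 1, to (291,200), paper 4. Tin candidates in the top view are (175,152), (243,148), (271,151) and (342,152). Possible confusions are the beaker at (304,147), the amber vial at (207,142), the weights in the orange block at (225–270,92), the red cap at (328,99), the brown disc at (169,211) and the purple disc at (202,248).

```bash
cat > vis.py <<'E'
import numpy as np, cv2
from station import env
def K(n):
    c=env.calibration(n); k=np.array([[c["fx"],0,c["cx"]],[0,c["fy"],c["cy"]],[0,0,1]])
    return k,cv2.Rodrigues(c["rvec"])[0],np.array(c["tvec"],float)
def plane(n,uv,z):
    k,R,t=K(n); o=-R.T@t; d=R.T@np.linalg.solve(k,[*uv,1]); return o+d*(z-o[2])/d[2]
def tri(a,b):
    P=[k@np.c_[R,t] for k,R,t in (K("top"),K("scene"))]
    X=cv2.triangulatePoints(P[0],P[1],np.array(a,float).reshape(2,1),np.array(b,float).reshape(2,1))[:,0]
    return X[:3]/X[3]
def proj(n,X):
    k,R,t=K(n); p=k@(R@np.asarray(X,float)+t); return p[:2]/p[2]
def blobs(f,box,lo,amin=20):
    """grey, bright blobs within box (x0,y0,x1,y1): centroid, area"""
    x0,y0,x1,y1=box; c=f[y0:y1,x0:x1].astype(int)
    m=((c[...,2]>lo)&(np.ptp(c,axis=2)<45)).astype(np.uint8)
    n,l,s,ce=cv2.connectedComponentsWithStats(m)
    return [(ce[i]+[x0,y0],s[i,4],s[i,2:4]) for i in range(1,n) if s[i,4]>=amin]
E
python3 - <<'E'
from vis import *
t=cv2.imread("pics/top0.png");s=cv2.imread("pics/scene0.png")
print(t[152,140],t[152,175],t[148,243],t[151,271],t[152,342],t[147,304],s[200,140],s[231,239])
for n,f,bx,lo in(("top",t,(160,135,360,165),95),("top",t,(190,180,315,225),180),("scene",s,(145,200,365,260),95),("scene",s,(210,170,335,210),180)):
    print(n)
    for c,a,wh in blobs(f,bx,lo,15): print(c.round(1),a,wh,plane(n,c,3 if lo>150 else 18).round(0))
a=cv2.resize(t[130:230,155:365],None,fx=3.8,fy=3.8,interpolation=cv2.INTER_CUBIC)
b=cv2.resize(s[195:265,145:365],None,fx=3.6,fy=3.6,interpolation=cv2.INTER_CUBIC)
b=cv2.copyMakeBorder(b,0,0,0,max(0,a.shape[1]-b.shape[1]),0)[:,:a.shape[1]]
b=b[:600-a.shape[0]]
cv2.imwrite("pics/crop0.png",np.vstack([a,b]))
E
```

```text
[82 89 67] [111 116 117] [118 122 125] [115 123 125] [113 117 119] [127 134 119] [143 148 120] [164 166 169]
top
[242.6 146.9] 145 [14 13] [643.  52.  18.]
[302.7 147.5] 76 [10 10] [ 636. -155.   18.]
[342.8 150.9] 219 [17 17] [ 621. -293.   18.]
[271.1 150.3] 61 [9 9] [629. -46.  18.]
[173.6 151.3] 82 [10 10] [634. 290.  18.]
top
[278.2 200.1] 809 [48 23] [458. -66.   3.]
[210.  205.9] 398 [23 23] [444. 169.   3.]
[238.  204.5] 401 [23 22] [446.  72.   3.]
scene
[252.5 230.7] 12209 [220  60] [619.  -6.  18.]
[284.  200.8] 47 [19  3] [496.  77.  18.]
[313.3 202.1] 116 [25  6] [488. 170.  18.]
scene
[242.1 188.7] 944 [53 24] [458. -68.   3.]
[283.8 190.6] 481 [27 22] [447.  71.   3.]
[312.9 193.4] 485 [27 22] [444. 167.   3.]
```

View pics/crop0.png

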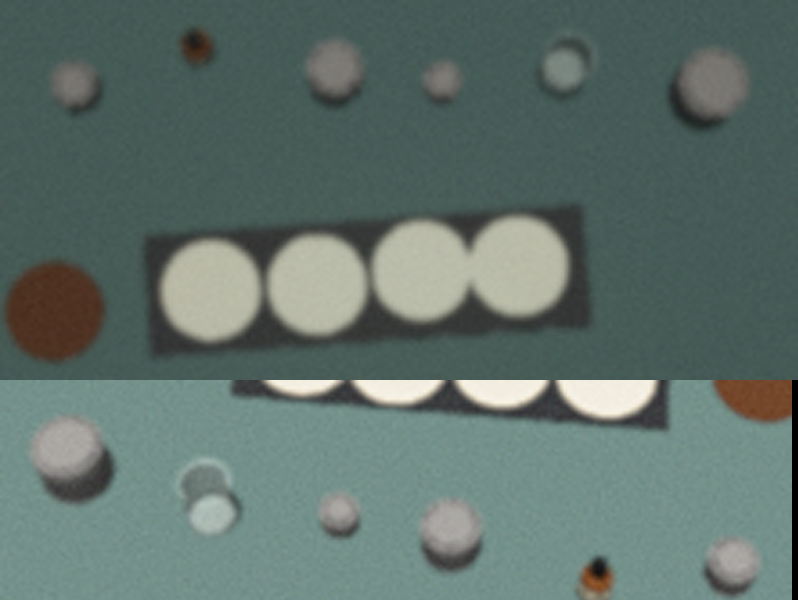

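The crop confirms the four grey lidded cylinders. In the top view they rank small (271,150), medium (174,151), large (243,147) and XL (343,151). The hollow glass beaker is at (303,147) and the amber vial at (207,142). Next I'll triangulate tins and papers from both views.

```bash
cat >> vis.py <<'E'
def tins(f,box):
    """blobs whose red stands out against the teal bench (tins), sub-pixel by 4x upsampling"""
    x0,y0,x1,y1=box; S=4
    c=cv2.GaussianBlur(cv2.resize(f[y0:y1,x0:x1],None,fx=S,fy=S,interpolation=cv2.INTER_CUBIC),(0,0),2).astype(int)
    B,G,R=c[...,0],c[...,1],c[...,2]
    m=((R-G>-9)&(abs(R-B)<30)&(R>0.45*np.percentile(R,99.5))).astype(np.uint8)
    m=cv2.morphologyEx(m,cv2.MORPH_OPEN,np.ones((9,9),np.uint8))
    n,l,s,ce=cv2.connectedComponentsWithStats(m)
    return [((ce[i]+.5)/S-.5+[x0,y0],s[i,4]/S/S) for i in range(1,n) if s[i,4]>30*S*S]
def papers(f,box,thr):
    x0,y0,x1,y1=box; S=8
    c=cv2.resize(f[y0:y1,x0:x1,2],None,fx=S,fy=S,interpolation=cv2.INTER_CUBIC)
    m=(c>thr).astype(np.uint8)
    d=cv2.distanceTransform(m,cv2.DIST_L2,5)
    # cut narrow necks, then fit an ellipse to each outline
    n,l,s,ce=cv2.connectedComponentsWithStats((d>4*S).astype(np.uint8))
    r=[]
    for i in range(1,n):
        if s[i,4]<30*S: continue
        e=cv2.fitEllipse(max(cv2.findContours((l==i).astype(np.uint8),0,2)[0],key=len))
        r.append(((np.array(e[0])+.5)/S-.5+[x0,y0],np.array(e[1])/S+8))
    return sorted(r,key=lambda q:q[0][0])
E
python3 - <<'E'
from vis import *
t=cv2.imread("pics/top0.png");s=cv2.imread("pics/scene0.png")
print("papers")
P=papers(t,(190,180,315,225),150);Q=papers(s,(210,170,335,210),170)
print(len(P),len(Q))
for p,q in zip(P,Q[::-1]): print(p[0].round(1),p[1].round(1),q[0].round(1),plane("top",p[0],3).round(1),plane("scene",q[0],3).round(1),tri(p[0],q[0]).round(1))
T=tins(t,(160,135,360,165));U=tins(s,(145,200,365,260))
print("T",[(c.round(1).tolist(),a) for c,a in T]);print("U",[(c.round(1).tolist(),a) for c,a in U])
for c,a in T:
  for d,b in U:
    X=tri(c,d); e=np.linalg.norm(proj("top",X)-c)
    if e<1.5: print(c.round(1),round(a),d.round(1),round(b),X.round(1),e.round(2),"plane20",plane("top",c,20).round(1),plane("scene",d,20).round(1))
E
```

```text
papers
3 3
[210.  205.9] [24.9 25. ] [312.9 193.5] [443.5 168.8   3. ] [444.4 167.    3. ] [443.7 168.    2.1]
[238.  204.4] [24.9 25. ] [283.8 190.7] [446.3  72.5   3. ] [446.8  70.8   3. ] [446.4  71.7   2.6]
[278.3 200.3] [25.5 55.6] [242.3 188.7] [457.  -66.6   3. ] [458.  -67.5   3. ] [457.1 -67.1   1.8]
T [([242.7, 148.0], np.float64(185.0)), ([342.0, 151.7], np.float64(272.875)), ([174.3, 151.9], np.float64(121.875)), ([271.0, 151.0], np.float64(79.4375))]
U [([284.1, 200.9], np.float64(45.1875)), ([313.4, 202.1], np.float64(112.75)), ([162.9, 213.3], np.float64(262.1875)), ([238.7, 231.0], np.float64(79.1875)), ([269.7, 235.4], np.float64(195.875)), ([348.4, 244.8], np.float64(135.25))]
[242.7 148. ] 185 [269.7 235.4] 196 [636.6  50.3  34.8] 0.25 plane20 [639.2  51.5  20. ] [628.8  48.4  20. ]
[342.  151.7] 273 [162.9 213.3] 262 [ 613.6 -285.6   46.9] 0.42 plane20 [ 617.8 -289.7   20. ] [ 598.5 -297.4   20. ]
[174.3 151.9] 122 [348.4 244.8] 135 [630.6 285.5  26.6] 0.11 plane20 [631.8 287.   20. ] [627.1 286.   20. ]
[271. 151.] 79 [238.7 231. ] 79 [626.5 -46.8  18.8] 0.32 plane20 [626.1 -45.7  20. ] [627.3 -48.   20. ]
```

```bash
sed -i 's/d>4\*S/d>9.5*S/; s/np.array(e\[1\])\/S+8/np.array(e[1])\/S+19/; s/s\[i,4\]<30\*S/s[i,4]<S*S/' vis.py; python3 - <<'E'
from vis import *
t=cv2.imread("pics/top0.png");s=cv2.imread("pics/scene0.png")
P=papers(t,(190,180,315,225),150);Q=papers(s,(210,170,335,210),170)
print(len(P),len(Q))
for p,q in zip(P,Q[::-1]): print(p[0].round(1),p[1].round(1),q[0].round(1),plane("top",p[0],3).round(1),plane("scene",q[0],3).round(1),tri(p[0],q[0]).round(1))
print("vial",plane("top",(207,142),45).round(),"balance corner",plane("top",(72,222),0).round(),plane("top",(135,222),0).round())
R0=env.observe()["orientation"]; print(cv2.Rodrigues(R0)[0].round(3))
for n,x,y in(("xl",614,-286),("m",630,285),("p1",444,168),("p4",462,-112)):
  for yaw in(0,.0):
    pass
  for z in(25,150):
    for th in(0,np.pi/2,-np.pi/2):
      Rm=cv2.Rodrigues(np.array([0,0,th]))[0]@np.diag([1,-1,-1.]); q=env.ik([x,y,z],cv2.Rodrigues(Rm)[0].ravel()); print(n,z,round(th,2),None if q is None else np.round(q,2))
E
```

```text
4 4
[210.  205.9] [24.7 24.8] [312.8 193.5] [443.6 168.8   3. ] [444.5 166.7   3. ] [443.8 167.9   2.2]
[238.  204.5] [24.7 24.8] [283.8 190.7] [446.1  72.5   3. ] [446.8  70.7   3. ] [446.3  71.6   2.5]
[265.5 200.7] [24.7 25. ] [255.1 189.9] [456.7 -22.5   3. ] [457.  -24.3   3. ] [456.8 -23.3   2.9]
[290.9 199.6] [24.7 25. ] [229.3 187.4] [ 458.4 -109.8    3. ] [ 459.1 -111.4    3. ] [ 458.6 -110.6    2.3]
vial [658. 172.  45.] balance corner [400. 645.   0.] [395. 428.   0.]
[[-0.936 -0.351 -0.001]
 [-0.351  0.936  0.002]
 [ 0.     0.002 -1.   ]]Traceback (most recent call last):
  File "<stdin>", line 13, in <module>
cv2.error: OpenCV(4.12.0) /io/opencv/modules/calib3d/src/calibration_base.cpp:151: error: (-210:Unsupported format or combination of formats) The matrices must have 32f or 64f data type in function 'Rodrigues'
```

Measured points agree with the description: papers at z≈2–3 and about 87–96 mm apart, with tin diameters of 33, 41, 50 and 60 mm from area. The balance is at +y, so small goes to paper 1 and XL to paper 4. I'll grip along x to stay clear of the neighbours, starting with the small tin.

```bash
cat > job.py <<'E'
from vis import *
from scipy.spatial.transform import Rotation as Ro
TIN={"s":(626.5,-46.8,34,24),"m":(630.6,285.5,42,32),"l":(636.6,50.3,51,41),"x":(613.6,-285.6,62,52)}
PAP={"s":(443.8,167.9),"m":(446.3,71.6),"l":(456.8,-23.3),"x":(458.6,-110.6)}
ORI=(Ro.from_euler("z",np.pi/2)*Ro.from_euler("x",np.pi)).as_rotvec()
ZT=125
def rep(s):
    o=env.observe(); print(s,"t",round(o["time_s"],1),o["tcp_pos"].round(1) if hasattr(o["tcp_pos"],"round") else o["tcp_pos"],"w",round(o["width"],1),"gf",np.round(o["gripper_force"],1),"F",np.round(o["contact_force"],1)); return o
def pick(k):
    x,y,d,h=TIN[k]; zg=max(5,h/2-13)
    env.grip(min(87,d+36)); env.move_pose([x,y,ZT],ORI); env.movel([x,y,zg+20],vel=150)
    if env.movel([x,y,zg],vel=50,f_stop=8): rep("touched!"); raise SystemExit
    env.grip(d-8,force=15); o=rep("gripped")
    if abs(o["width"]-d)>4: raise SystemExit("wrong width")
    env.movel([x,y,zg+20],vel=60); env.movel([x,y,ZT],vel=150); rep("lifted"); return zg
def place(k,zg):
    x,y=PAP[k]; d=TIN[k][2]
    env.move_pose([x,y,ZT],ORI); env.movel([x,y,zg+12],vel=120)
    print("stop",env.movel([x,y,zg+2],vel=20,f_stop=3)); rep("down")
    env.grip(min(87,d+20)); env.movel([x,y,ZT],vel=120); rep("released")
E
python3 - <<'E'
from job import *
for th in(1,-1):
    O=(Ro.from_euler("z",th*np.pi/2)*Ro.from_euler("x",np.pi)).as_rotvec()
    print(th,[None if (q:=env.ik([*p[:2],z],O)) is None else np.round(q,2)[[0,3,5]] for p in[*TIN.values(),*PAP.values()] for z in(8,ZT)])
E
```

```text
1 [array([0.18, 0.  , 2.96]), array([0.18, 0.  , 2.96]), array([0.66, 0.  , 2.48]), array([0.66, 0.  , 2.48]), array([0.33, 0.  , 2.81]), array([0.33, 0.  , 2.81]), array([-0.2 ,  0.  , -2.94]), array([-0.2 ,  0.  , -2.94]), array([0.71, 0.  , 2.44]), array([0.71, 0.  , 2.44]), array([0.52, 0.  , 2.62]), array([0.52, 0.  , 2.62]), array([0.31, 0.  , 2.84]), array([0.31, 0.  , 2.84]), array([0.11, 0.  , 3.03]), array([0.11, 0.  , 3.03])]
-1 [array([ 0.18,  0.  , -0.18]), array([ 0.18,  0.  , -0.18]), array([ 0.66,  0.  , -0.66]), array([ 0.66,  0.  , -0.66]), array([ 0.33,  0.  , -0.33]), array([ 0.33,  0.  , -0.33]), array([-0.2,  0. ,  0.2]), array([-0.2,  0. ,  0.2]), array([ 0.71,  0.  , -0.71]), array([ 0.71,  0.  , -0.71]), array([ 0.52,  0.  , -0.52]), array([ 0.52,  0.  , -0.52]), array([ 0.31,  0.  , -0.31]), array([ 0.31,  0.  , -0.31]), array([ 0.11,  0.  , -0.11]), array([ 0.11,  0.  , -0.11])]
```

```bash
sed -i 's/"z",np.pi\/2/"z",-np.pi\/2/' job.py; python3 - <<'E'
from job import *
zg=pick("s")
cv2.imwrite("pics/s1.png",env.grab_frame("scene"))
place("s",zg)
E
```

```text
gripped t 5.5 [626.5 -46.8   5. ] w 26.2 gf 0.0 F [-0.5 -0.   0.2]wrong width
```

```bash
python3 - <<'E'
from job import *
t=env.grab_frame("top");s=env.grab_frame("scene");cv2.imwrite("pics/s1.png",s);cv2.imwrite("pics/t1.png",t)
a=cv2.resize(s[130:270,140:340],None,fx=2.9,fy=2.9,interpolation=cv2.INTER_CUBIC)
cv2.imwrite("pics/s1c.png",a)
print(proj("scene",[626.5,-46.8,5]),proj("top",[626.5,-46.8,5]), env.observe()["orientation"])
E
```

```text
[239.41127331 233.18015128] [271.17212254 151.69264273] [ 2.22145970e+00 -2.22135307e+00 -2.39858057e-05]
```

View pics/s1c.png

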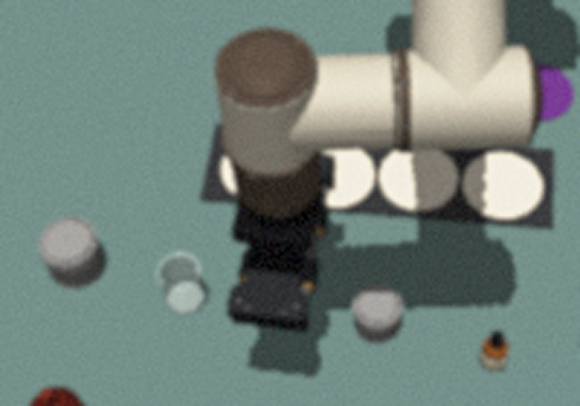

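View pics/t1.png

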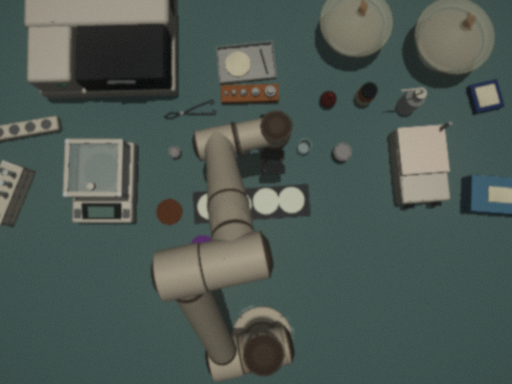

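```bash
python3 - <<'E'
from job import *
env.grip(80); env.movel([626.5,-46.8,ZT],vel=100); 
env.movel([626.5-150,-46.8,ZT+60],vel=250); rep("up")
t=env.grab_frame("top");s=env.grab_frame("scene");cv2.imwrite("pics/s2.png",s);cv2.imwrite("pics/t2.png",t)
a=cv2.resize(s[195:265,145:365],None,fx=3.6,fy=3.6,interpolation=cv2.INTER_CUBIC)
b=cv2.resize(t[110:190,160:360],None,fx=3.96,fy=3.96,interpolation=cv2.INTER_CUBIC)
cv2.imwrite("pics/c2.png",np.vstack([a,b[:,:a.shape[1]]]) if b.shape[1]>=a.shape[1] else np.vstack([a[:,:b.shape[1]],b]))
E
```

```text
up t 8.8 [477.2 -46.7 184.8] w 80.0 gf 0.0 F [-0.  -0.  -0.2]
```

View pics/c2.png

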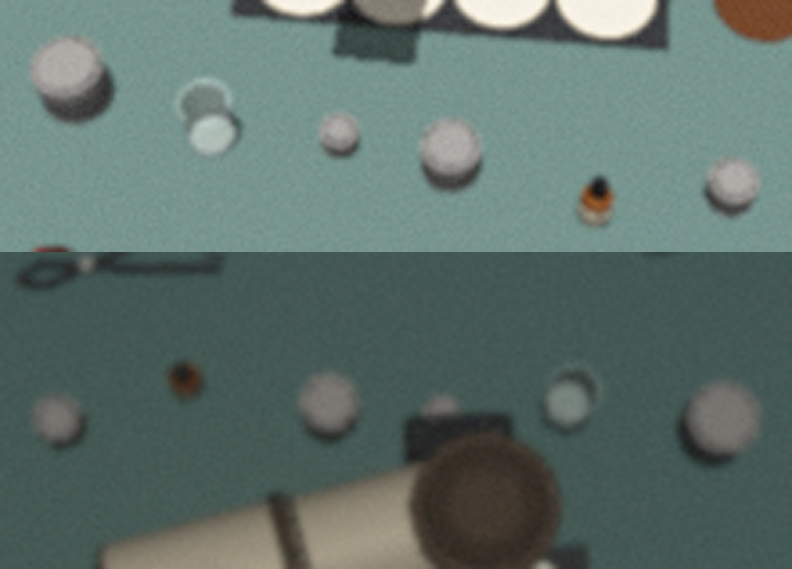

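```bash
python3 - <<'E'
from vis import *
for n in("top","scene"):
    k,R,t=K(n); print(n,"cam at",(-R.T@t).round(0))
print("old pose, body corners scene:",[proj("scene",[626.5+a,-47+b,z]).round() for a in(95,-95) for b in(38,-38) for z in(75,)])
print("old flange top:",[plane("top",(275,128),z).round() for z in(300,400,500)])
print("new flange:",[plane("top",(282.5,172.6),z).round() for z in(400,500,600)])
print("new pose body top view proj:",[proj("top",[477+a,-47+b,260]).round() for a in(95,-95) for b in(38,-38)])
E
python3 - <<'E'
import cv2,numpy as np
a=cv2.imread("pics/s2.png");cv2.imwrite("pics/s2v.png",cv2.resize(a[90:230,150:330],None,fx=4,fy=4,interpolation=cv2.INTER_CUBIC))
E
```

```text
top cam at [ 358.   22. 1555.]
scene cam at [1234.  124. 1145.]
old pose, body corners scene: [array([245., 252.]), array([219., 249.]), array([256., 197.]), array([231., 194.])]
old flange top: [array([643., -46., 300.]), array([620., -41., 400.]), array([597., -36., 500.])]
new flange: [array([503., -57., 400.]), array([490., -50., 500.]), array([478., -43., 600.])]
new pose body top view proj: [array([262., 155.]), array([288., 155.]), array([264., 221.]), array([290., 220.])]
```

View pics/s2v.png

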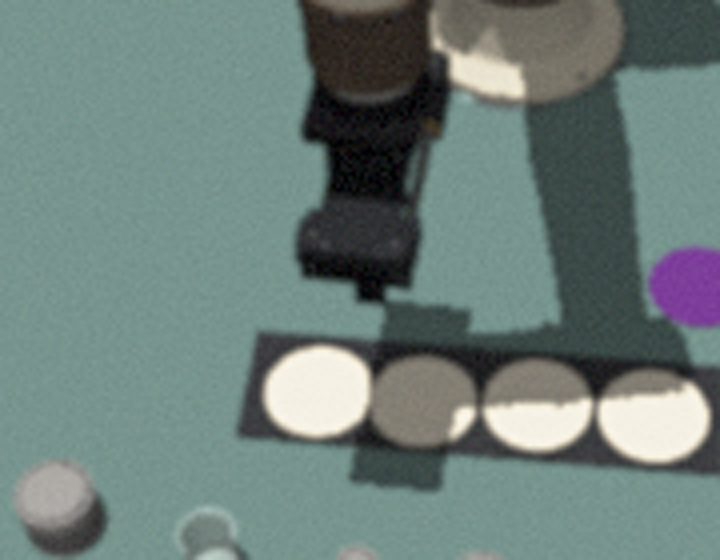

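The gripper sits where its projections say it should, and the small tin still stands near (239,232) in the scene view. I'll clear the view and re-measure the tin.

```bash
python3 - <<'E'
from job import *
env.move_pose([420,-300,200],ORI); rep("away")
t=env.grab_frame("top");s=env.grab_frame("scene");cv2.imwrite("pics/s3.png",s);cv2.imwrite("pics/t3.png",t)
T=tins(t,(160,135,360,165));U=tins(s,(145,200,365,260))
for c,a in T:
  for d,b in U:
    X=tri(c,d); e=np.linalg.norm(proj("top",X)-c)
    if e<2: print(c.round(1),round(a),d.round(1),round(b),X.round(1),e.round(2))
E
```

```text
away t 10.0 [ 420.3 -299.6  199.5] w 80.1 gf 0.0 F [ 0.7 -0.4 -0.4]
[242.6 147.7] 177 [269.7 235.4] 196 [637.4  50.5  36. ] 0.26
[342.2 151.6] 272 [162.9 213.3] 263 [ 613.8 -285.9   46.9] 0.35
[174.1 151.7] 113 [348.3 244.8] 134 [631.2 285.7  27.7] 0.25
[271.  150.9] 77 [238.7 231.1] 78 [627.1 -46.8  19.2] 0.34
```

Nothing moved, so I'll check the tool's true height by touching an empty bit of bench, with the fingers turned so the scene camera sees them.

```bash
python3 - <<'E'
from job import *
O=Ro.from_euler("x",np.pi).as_rotvec()
env.grip(34); env.move_pose([540,-210,60],O); env.movel([540,-210,15],vel=100)
print(env.movel([540,-210,-4],vel=15,f_stop=4)); rep("touch")
s=env.grab_frame("scene"); u=proj("scene",[540,-210,0]); print(u, proj("scene",[540,-210,70]))
env.movel([540,-210,60],vel=150); rep("up")
x,y=u.astype(int); cv2.imwrite("pics/s4.png",cv2.resize(s[y-60:y+50,x-70:x+70],None,fx=5,fy=5,interpolation=cv2.INTER_CUBIC))
E
```

```text
False
touch t 14.3 [ 540.1 -210.    -3.9] w 33.9 gf 0.0 F [ 0.5 -0.1  0.3]
[195.03308206 204.57617471] [191.87729455 192.50468116]
up t 14.9 [ 539.4 -209.8   59.5] w 34.1 gf 0.0 F [-0.8  0.1 -1.2]
```

View pics/s4.png

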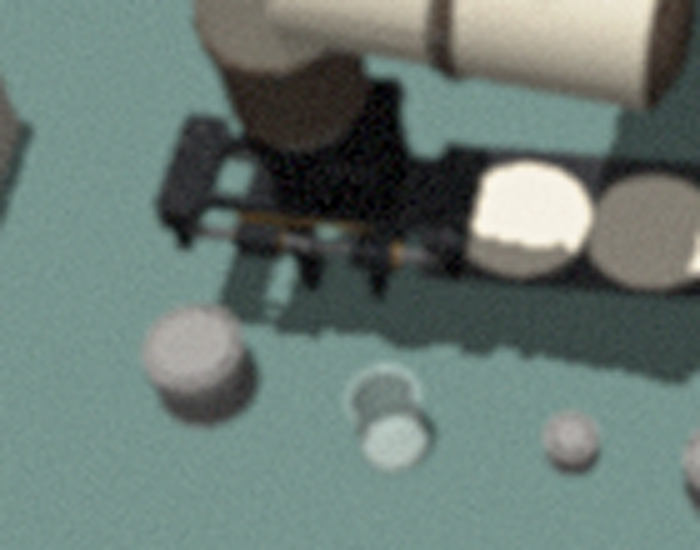

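The arm did not touch at z = −4, and the tips (scene (188,202) and (201,203)) sit about 2 px above where they should be. The commanded height is therefore too high by some offset, so I'll touch the bench to measure it.

```bash
python3 - <<'E'
from job import *
env.movel([540,-210,0],vel=100)
print(env.movel([540,-210,-45],vel=12,f_stop=3)); o=rep("touch")
s=env.grab_frame("scene"); cv2.imwrite("pics/s5f.png",s)
z=o["tcp_pos"][2]
env.movel([540,-210,60],vel=150); rep("up")
y,x=185,195; cv2.imwrite("pics/s5.png",cv2.resize(s[y-20:y+40,x-40:x+40],None,fx=9,fy=9,interpolation=cv2.INTER_CUBIC))
for d in(-17,17): print(proj("scene",[540,-210+d,0]))
E
```

```text
True
touch t 18.2 [ 540.  -210.   -33.6] w 33.9 gf 2.1 F [-0.7  1.1  5. ]
up t 19.0 [ 538.9 -209.7   58.9] w 34.0 gf 0.0 F [ 0.4 -0.1  0.1]
[189.97473528 203.96058195]
[200.10366495 205.19325658]
```

View pics/s5.png

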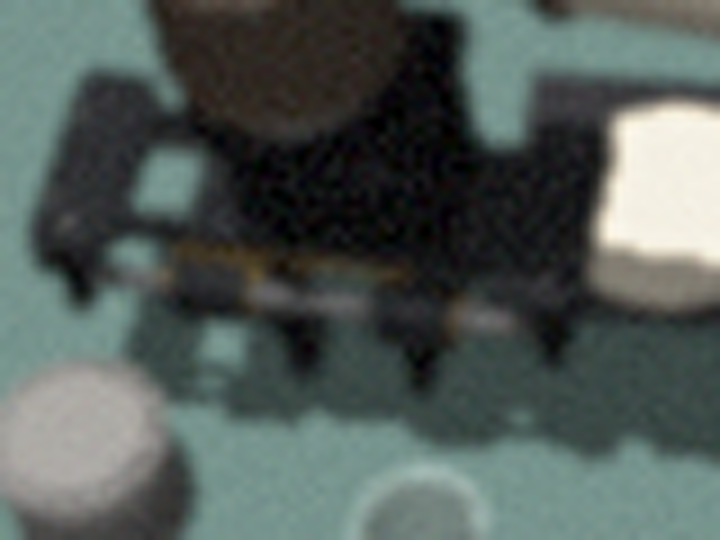

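The bench contact came at a reported z of −33.6, with force on the finger pads. The true fingertip is therefore about 33 mm above the reported TCP. In xy the tips at (189,206) and (202,207) match the projections once the 19 mm finger width is allowed for. I'll correct z by −33 mm and keep f_stop on.

```bash
sed -i 's/^ZT=125/ZT=92\nZO=-33/; s/zg=max(5,h\/2-13)/zg=max(3,h\/2-13)+ZO/' job.py; python3 - <<'E'
from job import *
env.move_pose([540,-100,100],ORI)
zg=pick("s"); place("s",zg)
E
```

```text
gripped t 24.0 [626.5 -46.8 -29.9] w 33.5 gf 15.0 F [-0.  -0.3  0.2]
lifted t 25.4 [625.5 -46.8  90.8] w 33.6 gf 15.0 F [ 0.4 -0.3 -1.3]
stop True
down t 28.0 [443.8 168.  -27.1] w 33.7 gf 15.0 F [-0.3  0.7  3.3]
released t 29.8 [443.2 167.5  91.3] w 53.8 gf 0.0 F [-0.3 -0.7 -0.7]
```

Small is gripped at 33.5 mm, and contact came 2.9 mm higher, which matches the paper face. Now the others.

```bash
python3 - <<'E'
from job import *
for k in "mlx":
    zg=pick(k); place(k,zg)
env.move_pose([430,-350,150],ORI); rep("away")
t=env.grab_frame("top");s=env.grab_frame("scene");cv2.imwrite("pics/s6.png",s);cv2.imwrite("pics/t6.png",t)
a=cv2.resize(s[150:260,140:360],None,fx=3.2,fy=3.2,interpolation=cv2.INTER_CUBIC)
b=cv2.resize(t[130:230,155:365],None,fx=3.35,fy=3.35,interpolation=cv2.INTER_CUBIC)[:240,:a.shape[1]]
b=cv2.resize(t[175:230,190:315],(704,245),interpolation=cv2.INTER_CUBIC)
cv2.imwrite("pics/c6.png",np.vstack([a,b]))
E
```

```text
gripped t 33.5 [630.6 285.5 -29.9] w 41.2 gf 15.0 F [-0.2  0.3 -0.6]
lifted t 34.8 [629.7 285.1  90.7] w 41.8 gf 15.0 F [-1.2  0.2 -1.6]
stop True
down t 37.5 [446.3  71.6 -27.1] w 41.6 gf 15.0 F [-0.6 -0.2  3.6]
released t 39.3 [445.7  71.3  91.3] w 61.6 gf 0.0 F [-1.2  0.8 -0.2]
gripped t 42.9 [636.6  50.3 -25.4] w 50.6 gf 15.0 F [0.3 0.7 0.6]
lifted t 44.2 [635.6  50.2  90.8] w 50.8 gf 15.0 F [ 0.7 -0.6 -1.6]
stop True
down t 46.5 [456.8 -23.3 -22.6] w 50.5 gf 15.0 F [1.  1.  3.8]
released t 48.3 [456.1 -23.5  91.3] w 70.9 gf 0.0 F [ 0.5  0.8 -0.1]
gripped t 51.9 [ 613.6 -285.6  -19.8] w 61.7 gf 15.0 F [-0.9  0.5  1. ]
lifted t 53.2 [ 612.7 -285.2   90.7] w 61.8 gf 15.0 F [ 0.2 -0.2 -1.6]
stop True
down t 55.6 [ 458.6 -110.6  -17. ] w 61.4 gf 15.0 F [-0.7 -0.4  2.5]
released t 57.3 [ 457.9 -110.6   91.3] w 81.7 gf 0.0 F [-0.2  0.2  0.7]
away t 58.3 [ 429.7 -349.1  149.2] w 81.9 gf 0.0 F [-0.5  0.5  0.3]
```

View pics/c6.png

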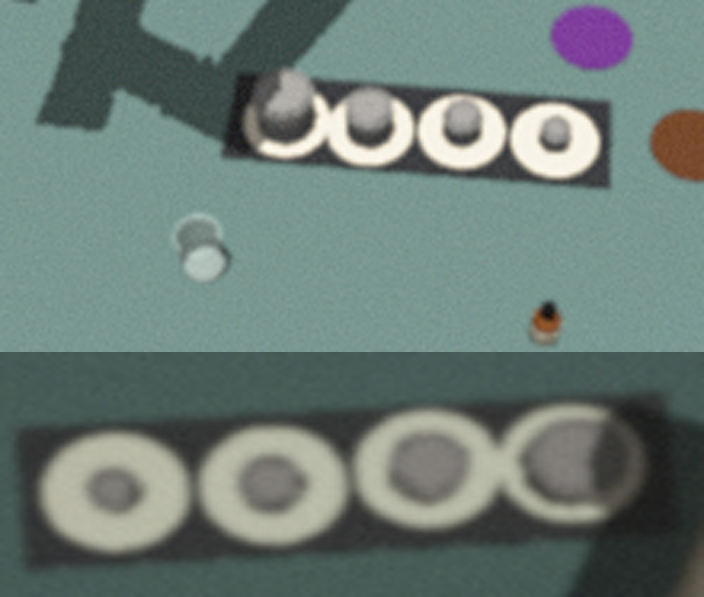

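All four tins stand upright in order on their papers, with lids in the top view within about 1 px (roughly 3 mm) of the paper centres. Small is at (210,206), medium (238,204), large (266,201) and XL (about 292,199). The beaker is unmoved at scene (203,230).

```bash
python3 - <<'E'
from station import env
print(env.job_done())
E
```

```text
the job is handed in; nothing more can be done
None
```

The job is handed in at about 58 s: the four tins stand upright and centred, to about 3–4 mm by camera, on papers 1–4 from small to extra large (balance at +y), with the beaker not moved; the first grasp closed on air without touching anything because the true fingertip sits about 33 mm above the reported TCP, and I corrected for that.

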